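Stroke-check a roller track and open its stop

TASK

Check that the rollers of the bench track all turn freely: with a fingertip pressed only lightly on their sprung rubber sleeves, stroke along the tops from the roller next to the yellow lead-in plate to the one before the red stop flap, so that each in turn visibly rolls toward the flap and its white paint line leaves the top. Only when all five have turned, push the red stop flap over outward until it lies down flat, to open the track for work. Do not press hard on the track, and leave the marker, tape roll, jar and sanding block beside it where they are.

Things in the scene. Friction and masses are not known exactly. Their poses are not given: they have to be found in the camera images.
- track: Bench roller track, fixed: two aluminium rails 350 mm long, five rollers between. Origin on the table under its middle; z up, y along the track from the yellow lead-in plate (-y) to the red stop flap (+y). 149 mm wide at the feet, 119 over the axle housings; rail tops at 76 mm, 14 mm below the roller tops, inner faces 89 mm apart. The plate ends at y = -202 mm; its upper edge is at 75 mm height.
- flap (a joint): Red stop flap: 0 upright across the track's end, grows as it folds outward (toward the track's +y), 1.57 level, hinge ends at 1.6. Plate 60 mm wide, 3 thick, 9 mm rolled top edge, 56 mm high over the hinge line, rubber buffer on the inner face. Stiff hinge (0.06 N m: 1 to 2 N pushed near the top edge); stays where left; starts up to 0.2 rad open.
- flap_hinge (a point): Middle of the stop flap's hinge line (fixed), 76 mm above the table and 63 mm past the last roller's axle along the track's +y. Nothing stands beyond it above the table out to the folded flap's edge.
- flap_edge (a point): Middle of the stop flap's top edge; moves with the flap. When upright it is 42 mm higher than the roller tops.
- roller_1_top (a point): Highest point of the sleeve of roller 1 at rest, in the middle of its length, 90 mm above the table (does not move). Roller 1 is next to the yellow plate. All are black rubber sleeves 38 mm in diameter, 70 mm long, 52 mm apart, with a white paint line on top until turned. Axles are sprung: each roller gives way down up to 9 mm, 2 N at the first give, 6 N at the bottom.
- roller_2_top (a point): Highest point of the sleeve of roller 2 at rest, in the middle of its length, 90 mm above the table (does not move).
- roller_3_top (a point): Highest point of the sleeve of roller 3 at rest, in the middle of its length, 90 mm above the table (does not move).
- roller_4_top (a point): Highest point of the sleeve of roller 4 at rest, in the middle of its length, 90 mm above the table (does not move).
- roller_5_top (a point): Highest point of the sleeve of roller 5 at rest, in the middle of its length, 90 mm above the table (does not move). Roller 5 is the last, before the red stop flap.
- roller_1 (a joint): Angle roller 1 has turned (rad): 0 at the start, positive when its top moves toward the stop flap (so a fingertip stroked toward the flap turns it positive); 0.2 N at the rim turns it, and it stops at once when let go.
- roller_2 (a joint): Angle roller 2 has turned (rad): 0 at the start, positive when its top moves toward the stop flap (so a fingertip stroked toward the flap turns it positive); 0.2 N at the rim turns it, and it stops at once when let go.
- roller_3 (a joint): Angle roller 3 has turned (rad): 0 at the start, positive when its top moves toward the stop flap (so a fingertip stroked toward the flap turns it positive); 0.2 N at the rim turns it, and it stops at once when let go.
- roller_4 (a joint): Angle roller 4 has turned (rad): 0 at the start, positive when its top moves toward the stop flap (so a fingertip stroked toward the flap turns it positive); 0.2 N at the rim turns it, and it stops at once when let go.
- roller_5 (a joint): Angle roller 5 has turned (rad): 0 at the start, positive when its top moves toward the stop flap (so a fingertip stroked toward the flap turns it positive); 0.2 N at the rim turns it, and it stops at once when let go.
- paint_marker: White marker with black cap, lying, 124 mm long, 17 mm high; origin under its middle, on the table. Loose bystander beside the track.
- tape_roll: Roll of masking tape lying flat, 100 mm diameter, 24 mm high; origin under its middle, on the table. Loose bystander beside the track.
- jar: Jar of washers with black lid, standing, 62 mm diameter, 84 mm high; origin under its middle, on the table. Loose bystander beside the track.
- block: Tan sanding block, 81 x 61 x 28 mm; origin under its middle, on the table. Loose bystander beside the track.

How it is judged:
By the outcome, as a careful person would: the job done as asked, in the order asked, and still so for the second after the job is handed in, with the robot touching nothing.
It also fails if it takes over 45 s, if anything falls off the work surface, if the arm or the gripper's body presses on something with over 40 N, if the wrist force passes 120 N, or if a joint passes its speed limit or range.

ROBOT

A 6-joint arm with a two-finger parallel gripper is mounted at the origin on the work surface; the furniture and walls round the work are solid. World frame = base frame: x ahead of the robot, y to its left, z up, the work surface at z = 0. Lengths are in mm, angles in rad, forces in N, time in s.
With the tool pointing down it reaches from about 350 to 875 mm from the base axis. Payload 4.2 kg.
Tool frame: the origin (TCP) lies at the very end of the fingers, on their centre line; the grasp point (between the pads) lies 19 mm behind it; z points along the fingers, y is the direction in which the jaws open and shut (so a half turn about z gives the same grasp; the last joint's range is limited). The gripper opens to 87 mm and grips with 3 to 60 N. Pads are 19 mm wide; open, the fingers measure 117 mm over their backs; the gripper's body (75 mm by 190 mm) begins 51 mm behind the grasp point.
Start: joints at [1.442, 0.385, 0.008, 0, -1.194, -0.259], TCP at [236.312, 578.581, 222.55] pointing down, gripper open.
Joint ranges: [-3.14, 3.14], [-1.21, 2.06], [-1.07, 1.41], [-3.16, 2.05], [-2.99, -0.16], [-3.1, 3.1]. Speed limits (rad/s): [2.79, 2.79, 3.14, 3.14, 3.14, 3.14].

INTERFACE

Orientations are given as a unit quaternion [x, y, z, w].
In Python, from workcell import * gives the robot as it stands.
- The arm moves only by the tool drive_tool, never from a script. Its argument "moves" is a list that holds one entry, the list of rows, each a list of 5 numbers: the gripper command: -1 is fully open, 1 is shut, values between are in proportion, then the shift along the tool's x, y, z normalised to -1 to 1, where 1 is 4 cm, then the turn about the tool's z normalised to -1 to 1, where 1 is 8 degrees. A call has 1 to 12 rows; each row shifts and turns the commanded pose from where the row before left it, along the tool's axes as they then stand; what a row does not reach is not made up. A row lasts 1/10 s, in which the tool goes at most 50 mm and 8.59 degrees, less where a joint would pass 70% of its speed; a pose out of reach is approached as far as the arm can. A call with a number of a shift or a turn outside -1 to 1 is refused whole. A call with a gripper value outside its range is refused whole. The fingers move at their own pace and stop on an object; the grip force is fixed at half the most. Time passes only in rows, so rows that do not move let the fingers close. It gives the time, the measured TCP pose, the force and the opening at its end, in the units of the state.
- get_state(): the state, without advancing time (a new reading comes with each control period).
- grab_frame(name): name is "scene" or "top" or "wrist"; returns the picture (480x640x3 uint8, red, green, blue); there is no depth.
- camera_model(name): a dict with "mtx" (3x3 intrinsics, pixels), "cam_to_world" (4x4, takes a point from camera to world coordinates); the wrist camera has in their place "mount" (4x4, takes a point from camera to tool coordinates, whose origin is the TCP and whose axes are the flange's). Camera axes: x right, y down, z forward; pixel columns grow to the right and rows downward; lengths in mm; the calibration is good to about 2 mm. A picture is of the moment at which its call begins: read the wrist's pose just before it. camera_model takes no time and is no camera call.
- finish_job(): hands the job in, once; it reports no verdict.
The state is a dict: "clock": time; "joint_pos": joint angles; "joint_vel": joint speeds; "joint_efforts": joint torques, N m; "position": TCP position; "tcp_rot": TCP orientation; "wrist_force": force on the tool from outside, world axes, zero at the start; "ft_torque": the same for the moment, N m; "gripper_width": finger opening in mm.
Only numpy, scipy, OpenCV 4.12 (cv2) and the standard library are available. Lean on these libraries where they do the work, as an engineer would, in place of code of your own. Each camera call takes 0.05 s, during which the arm holds its last target. There are 200 camera calls.

## Working session

There is one attempt and no reset: what is moved stays moved. The work goes in short steps, Python scripts to look and compute and a tool call to move; the robot and the scene stay as the last step left them, time stands still between calls to the robot, and variables do not carry over. Pictures are saved under pics/ and viewed, about 8 in all and at most 12, crops included, and the job is handed in when it is done.

Besides the shell and the picture viewer there is one more tool, called after "Request:" by a JSON object that holds its "op" and its "data", one argument or row to a line. drive_tool: Moves the arm, as the interface text tells. Scaled input: -1 to 1 covers 4 cm each way for a shift and 8 degrees each way for a turn. Its arguments: {"type":"object","properties":{"moves":{"type":"array"}},"required":["moves"]}

```bash
mkdir -p pics; python3 - <<'E'
from workcell import *
import cv2, numpy as np
for n in("scene","top"):
    f=grab_frame(n); cv2.imwrite(f"pics/{n}0.png",f[:,:,::-1]); m=camera_model(n); print(n,np.round(m["mtx"],1).tolist(),np.round(m["cam_to_world"],3).tolist())
s=get_state(); print(s)
E
```

```text
scene [[544.1, 0.0, 321.4], [0.0, 544.1, 236.4], [0.0, 0.0, 1.0]] [[-0.664, -0.557, 0.499, 103.844], [-0.748, 0.498, -0.44, 423.001], [-0.004, -0.665, -0.747, 757.032], [0.0, 0.0, 0.0, 1.0]]
top [[558.0, 0.0, 324.2], [0.0, 558.0, 242.4], [0.0, 0.0, 1.0]] [[-0.002, -0.992, 0.127, 442.897], [-1.0, -0.002, -0.026, 39.696], [0.026, -0.127, -0.992, 1206.976], [0.0, 0.0, 0.0, 1.0]]
{'clock': 0.1, 'joint_pos': array([ 1.44159678e+00,  3.85483554e-01,  6.75302725e-03, -4.51128753e-04,
       -1.19396861e+00, -2.58575115e-01]), 'joint_vel': array([-0.00038757, -0.00069949,  0.00179266,  0.00298247, -0.00187537,
       -0.00066768]), 'joint_efforts': array([-5.23867202e-04, -3.91692245e+01,  1.87933213e+01,  4.23186645e+00,
        1.34529074e-02, -7.18436127e-05]), 'position': array([236.12231747, 578.10194137, 221.56052443]), 'tcp_rot': array([ 9.81246160e-01, -1.92756385e-01, -1.47719048e-04,  9.62968538e-04]), 'wrist_force': array([ 0.005339  ,  0.1427776 , -0.42192192]), 'ft_torque': array([-0.02768327,  0.00460945,  0.00178306]), 'gripper_width': 86.70999945846188}
```

View pics/top0.png

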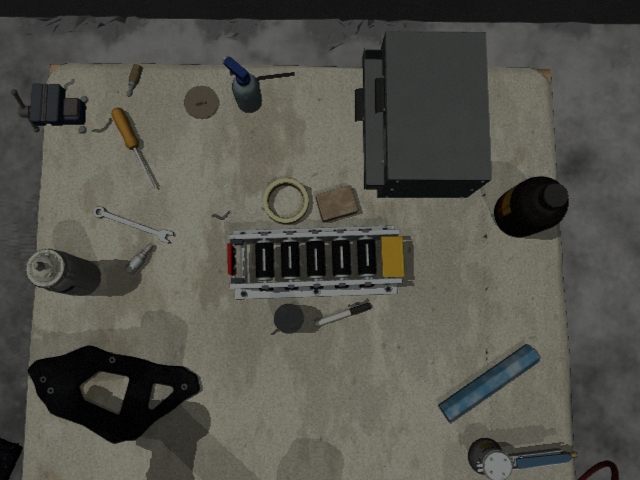

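View pics/scene0.png

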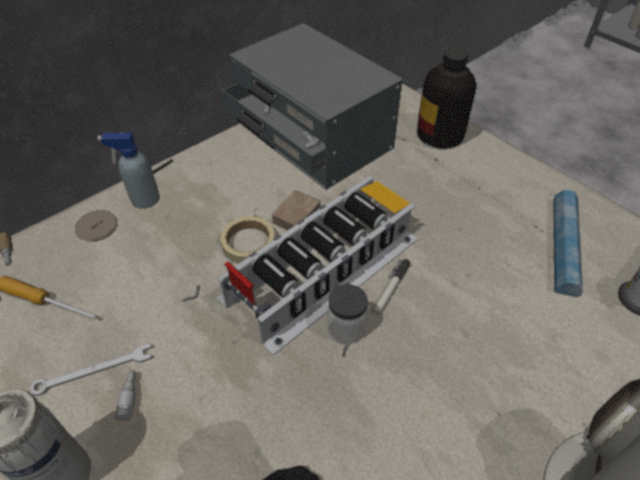

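The top view shows the track running across the picture, with the flap at left (231,258) and the plate at right (392,257). The rollers' white lines are at columns of about 265 to 367, row 257. The jar is at (289,318), the marker at (345,314), the tape at (286,200) and the block at (338,203). In the scene view the flap is at (240,282), the plate at (386,195), and the lines run from (275,277) to (367,207).

```bash
cat > h.py <<'E'
import numpy as np, cv2
from workcell import *
def ray(n,uv,z):
    m=camera_model(n); T=m["cam_to_world"]; d=T[:3,:3]@np.linalg.solve(m["mtx"],[*uv,1]); o=T[:3,3]
    return o+d*(z-o[2])/d[2]
def lines(n,box,f,sat=60,th=110):
    x0,y0,x1,y1=box; g=f[y0:y1,x0:x1].astype(int); k=((g.min(2)>th)&(g.max(2)-g.min(2)<sat)).astype(np.uint8)
    N,_,st,c=cv2.connectedComponentsWithStats(k); return [(c[i]+[x0,y0],st[i]) for i in range(1,N) if st[i][4]>8]
E
python3 - <<'E'
from h import *
for n,b in(("top",(255,242,378,272)),("scene",(255,185,390,300))):
    f=cv2.imread(f"pics/{n}0.png")[:,:,::-1]
    for c,s in lines(n,b,f,th=100): print(n,np.round(c,1),s[2:],np.round(ray(n,c,90),1))
    h=cv2.cvtColor(f[:,:,::-1].copy(),cv2.COLOR_BGR2HSV)
    for nm,lo,hi,z in(("red",(0,150,60),(6,255,255),120),("yel",(15,150,80),(28,255,255),75)):
        k=cv2.inRange(h,lo,hi); N,_,st,c=cv2.connectedComponentsWithStats(k)
        for i in range(1,N):
            if st[i][4]>60: print(n,nm,c[i],st[i],ray(n,c[i],z))
f=cv2.imread("pics/top0.png")[215:305,215:425]; a=cv2.resize(f,None,fx=3.8,fy=3.8,interpolation=2)
f=cv2.imread("pics/scene0.png")[175:315,215:425]; b=cv2.resize(f,(798,250)); cv2.imwrite("pics/c0.png",np.vstack([a,b]) if a.shape[1]==b.shape[1] else a)
E
```

```text
top [367.2 255.5] [ 2 19 24] [559.9 -76.3  90. ]
top [289.8 256. ] [ 2 21 25] [558.7  79.6  90. ]
top [341.5 257.2] [ 2 21 35] [556.3 -24.3  90. ]
top [263.8 257.5] [ 2 21 28] [555.4 131.8  90. ]
top [315.9 259.5] [ 2 19 21] [551.6  27.2  90. ]
top red [229.01098901 258.24175824] [228 243   3  31  91] [550.95296804 196.83954345 120.        ]
top yel [122.51020408 127.17492711] [112 108  23  39 343] [829.2143519  429.58536716  75.        ]
top yel [392.48777648 256.37369034] [381 236  24  41 859] [ 559.60262052 -129.64379757   75.        ]
scene [290.6 208.4] [ 109   75 2808] [633.2  27.1  90. ]
scene [387.6 185.9] [ 5  4 12] [ 561.3 -138.2   90. ]
scene [364.2 201.9] [19 13 55] [560.1 -78.5  90. ]
scene [307.9 200.9] [ 6  7 16] [627.3  -7.   90. ]
scene [309.1 208.7] [5 4 9] [611.6   3.7  90. ]
scene [344.1 217.6] [19 14 65] [556.  -26.6  90. ]
scene [378.9 218.2] [ 9 10 34] [515.7 -69.5  90. ]
scene [331.1 261.2] [ 111   84 1030] [500.4  53.6  90. ]
scene [322.9 234.2] [19 15 60] [551.7  25.2  90. ]
scene [357.8 233.6] [ 9  9 34] [514.4 -18.6  90. ]
scene [335.5 235.5] [ 4  4 10] [535.8  11.7  90. ]
scene [297.  248.9] [19 17 69] [555.7  77.5  90. ]
scene [335.5 249.9] [ 9 10 37] [512.8  32.7  90. ]
scene [374.8 277.7] [  43   53 1257] [431.5  25.5  90. ]
scene [273.4 267.4] [20 18 82] [551.2 129.4  90. ]
scene [312.  267.4] [10 11 40] [510.9  84.3  90. ]
scene [286.8 286.1] [11 11 39] [509.1 136.6  90. ]
scene [264.9 290.2] [16 14 79] [525.1 166.2  90. ]
scene [325.2 297.8] [ 5  4 10] [454.2 107.5  90. ]
scene red [240.28488372 281.35174419] [226 263  28  40 344] [542.85803143 194.7995127  120.        ]
scene yel [428.46071429 111.15357143] [421  98  17  26 280] [ 673.8387927  -381.73730528   75.        ]
scene yel [384.97583082 196.50453172] [361 182  48  31 662] [ 555.42576763 -127.25193256   75.        ]
scene yel [ 21.04920635 289.55873016] [  0 277  46  27 630] [787.11154285 441.37729191  75.        ]
```

View pics/c0.png

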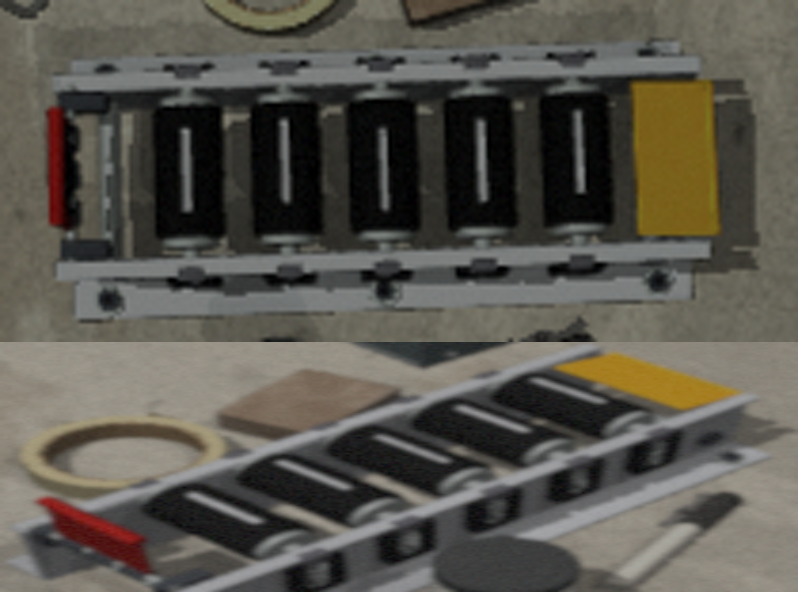

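Request:
{"op": "drive_tool", "data": {
  "moves": [
    [[1, 0, 0, 0, -1], [1, 0, 0, 0, -1], [1, 0, 0, 0, -1], [1, 0, 0, 0, 0]]
  ]
}}

```text
clock: 0.5
position: [236.2, 578.3, 221.9]
tcp_rot: [1.0, 0.015, -0.0, 0.001]
wrist_force: [0.2, 0.4, -0.1]
gripper_width: 62.7
```

Request:
{"op": "drive_tool", "data": {
  "moves": [
    [[1, 0.4, 0.9, 0, 0], [1, 0.4, 0.9, 0, 0], [1, 0.4, 0.9, 0, 0], [1, 0.4, 0.9, 0, 0], [1, 0.4, 0.9, 0, 0], [1, 0.4, 0.9, 0, 0], [1, 0.4, 0.9, 0, 0], [1, 0.4, 0.9, 0, 0], [1, 0.4, 0.9, 0, 0], [1, 0.4, 0.9, 0, 0], [1, 0.4, 0.9, 0, 0], [1, 0, 0, 0, 0]]
  ]
}}

```text
clock: 1.7
position: [425.2, 184.9, 222.4]
tcp_rot: [1.0, 0.011, -0.0, 0.0]
wrist_force: [-0.1, 0.6, -0.2]
gripper_width: 0.1
```

Request:
{"op": "drive_tool", "data": {
  "moves": [
    [[1, 0.35, 0.84, 0, 0], [1, 0.35, 0.84, 0, 0], [1, 0.35, 0.84, 0, 0], [1, 0.35, 0.84, 0, 0], [1, 0.35, 0.84, 0, 0], [1, 0.35, 0.84, 0, 0], [1, 0.35, 0.84, 0, 0], [1, 0.35, 0.84, 0, 0], [1, 0.35, 0.84, 0, 0], [1, 0, 0, 0.8, 0], [1, 0, 0, 0.8, 0], [1, 0, 0, 0, 0]]
  ]
}}

```text
clock: 2.9
position: [556.5, -109.8, 153.7]
tcp_rot: [1.0, 0.014, -0.005, -0.0]
wrist_force: [-0.2, -0.0, 0.3]
gripper_width: 0.3
```

```bash
python3 - <<'E'
from h import *
s=get_state(); print(s["position"],s["tcp_rot"],s["wrist_force"])
a=grab_frame("wrist");cv2.imwrite("pics/w1.png",a[:,:,::-1])
a=grab_frame("scene");cv2.imwrite("pics/s1.png",cv2.resize(a[120:340,180:460,::-1],None,fx=2.7,fy=2.7))
E
```

```text
[ 556.51034204 -109.80253622  153.72541438] [ 9.99889984e-01  1.37948039e-02 -5.43747586e-03 -3.96748664e-04] [-0.21020031 -0.00184202  0.31063537]
```

View pics/s1.png

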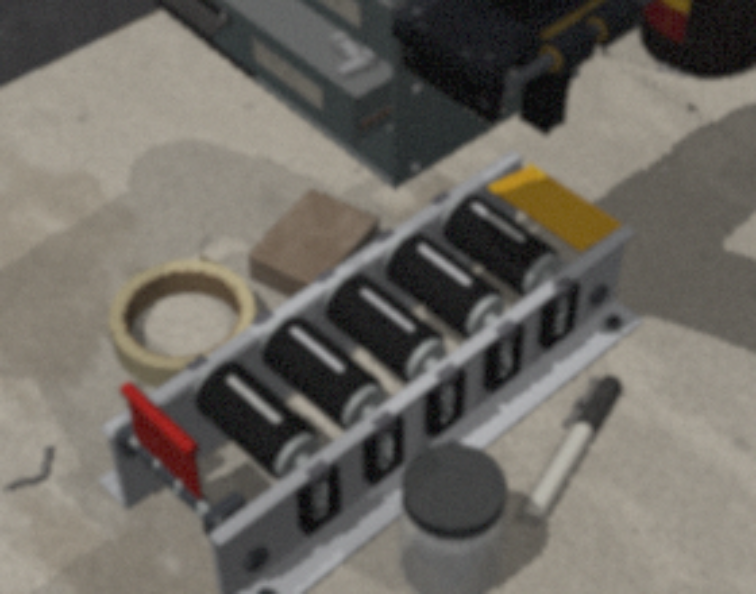

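The view shows the finger over the plate at about crop (545,110), with all five white lines on top and the track untouched.

Request:
{"op": "drive_tool", "data": {
  "moves": [
    [[1, 0.05, 0.15, 0.5, 0], [1, 0, 0, 0.5, 0], [1, 0, 0, 0.4, 0], [1, 0, 0, 0.1, 0], [1, 0, 0, 0, 0], [1, 0, 0, 0, 0]]
  ]
}}

```text
clock: 3.6
position: [563.4, -115.8, 100.4]
tcp_rot: [1.0, 0.016, 0.002, 0.0]
wrist_force: [0.3, -0.7, 0.1]
gripper_width: 0.3
```

Request:
{"op": "drive_tool", "data": {
  "moves": [
    [[1, -0.1, 0, 0.15, 0], [1, 0, 0, 0, 0], [1, 0, 0, 0, 0]]
  ]
}}

```text
clock: 3.9
position: [558.0, -116.2, 92.8]
tcp_rot: [1.0, 0.016, 0.0, 0.0]
wrist_force: [0.0, 0.2, -0.1]
gripper_width: 0.7
```

Request:
{"op": "drive_tool", "data": {
  "moves": [
    [[1, 0, 0, 0, 0], [1, 0, 0, 0, 0]]
  ]
}}

```text
clock: 4.1
position: [558.2, -116.2, 92.7]
tcp_rot: [1.0, 0.015, 0.0, 0.0]
wrist_force: [0.1, 0.5, -0.3]
gripper_width: 0.1
```

Request:
{"op": "drive_tool", "data": {
  "moves": [
    [[1, 0, 0, 0.12, 0], [1, 0, 0, 0, 0], [1, 0, -0.15, 0, 0], [1, 0, -0.15, 0, 0], [1, 0, -0.15, 0, 0], [1, 0, -0.15, 0, 0], [1, 0, -0.15, 0, 0], [1, 0, -0.15, 0, 0]]
  ]
}}

```text
clock: 4.9
position: [557.1, -79.6, 88.2]
tcp_rot: [1.0, 0.016, 0.0, 0.0]
wrist_force: [-1.1, 0.0, 2.4]
gripper_width: 0.3
```

Light contact at 2.4 N. I'll continue on past roller 1 and check.

Request:
{"op": "drive_tool", "data": {
  "moves": [
    [[1, 0, -0.2, 0, 0], [1, 0, -0.2, 0, 0], [1, 0, -0.2, 0, 0], [1, 0, -0.2, 0, 0], [1, 0, -0.2, 0, 0], [1, 0, -0.2, 0, 0]]
  ]
}}

```text
clock: 5.5
position: [555.3, -31.7, 87.9]
tcp_rot: [1.0, 0.016, -0.0, 0.0]
wrist_force: [-1.0, -1.3, 2.5]
gripper_width: 0.5
```

```bash
python3 - <<'E'
from h import *
a=grab_frame("scene");cv2.imwrite("pics/s2.png",cv2.resize(a[150:310,210:430,::-1],None,fx=3.4,fy=3.4))
s=get_state(); print(s["position"],s["wrist_force"])
E
```

```text
[555.25607632 -30.81580198  87.9022734 ] [-2.47065046  0.13075407  3.22672809]
```

View pics/s2.png

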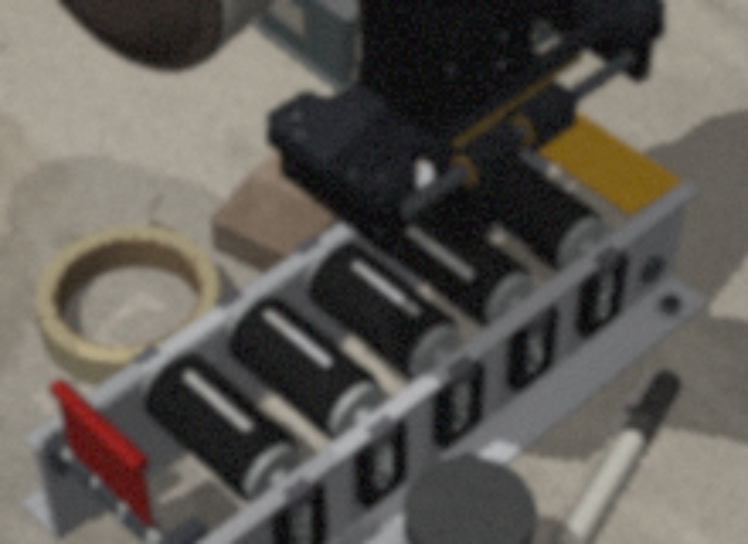

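Roller 1's line (around crop (545,195)) has left the top, and roller 2's line is moving toward the flap. The stroke works and stays light, so I'll continue.

Request:
{"op": "drive_tool", "data": {
  "moves": [
    [[1, 0, -0.2, 0, 0], [1, 0, -0.2, 0, 0], [1, 0, -0.2, 0, 0], [1, 0, -0.2, 0, 0], [1, 0, -0.2, 0, 0], [1, 0, -0.2, 0, 0], [1, 0, -0.2, 0, 0], [1, 0, -0.2, 0, 0], [1, 0, -0.2, 0, 0], [1, 0, -0.2, 0, 0], [1, 0, -0.2, 0, 0], [1, 0, -0.2, 0, 0]]
  ]
}}

```text
clock: 6.75
position: [552.3, 64.2, 87.6]
tcp_rot: [1.0, 0.016, -0.0, 0.0]
wrist_force: [-0.4, -0.5, 1.9]
gripper_width: 0.6
```

Request:
{"op": "drive_tool", "data": {
  "moves": [
    [[1, 0, -0.2, 0, 0], [1, 0, -0.2, 0, 0], [1, 0, -0.2, 0, 0], [1, 0, -0.2, 0, 0], [1, 0, -0.2, 0, 0], [1, 0, -0.2, 0, 0], [1, 0, -0.2, 0, 0], [1, 0, -0.2, 0, 0], [1, 0, -0.2, 0, 0], [1, 0, -0.2, 0, 0], [1, 0, -0.1, 0, 0], [1, 0, 0, 0, 0]]
  ]
}}

```text
clock: 7.95
position: [549.8, 148.4, 87.4]
tcp_rot: [1.0, 0.016, -0.0, -0.0]
wrist_force: [0.9, 0.7, -0.2]
gripper_width: 0.4
```

Request:
{"op": "drive_tool", "data": {
  "moves": [
    [[1, 0, 0, -1, 0], [1, 0, 0, -1, 0], [1, 0, 0, -1, 0], [1, -1, 0, 0, 0], [1, -1, 0, 0, 0], [1, -1, 0, 0, 0], [1, 0, 0, 0, 0]]
  ]
}}

```text
clock: 8.65
position: [425.5, 142.4, 207.5]
tcp_rot: [1.0, 0.016, -0.001, 0.0]
wrist_force: [1.1, 0.1, 0.2]
gripper_width: 0.2
```

```bash
python3 - <<'E'
from h import *
a=grab_frame("top")[215:305,215:425,::-1];b=grab_frame("scene")[150:325,210:430,::-1]
cv2.imwrite("pics/s3.png",np.vstack([cv2.resize(a,(500,214),interpolation=2),cv2.resize(b,(500,385),interpolation=2)]))
s=get_state(); print(s["position"],s["wrist_force"])
E
```

```text
[429.63092871 143.90977093 208.22344869] [-0.29921698  0.06925959  1.314221  ]
```

View pics/s3.png

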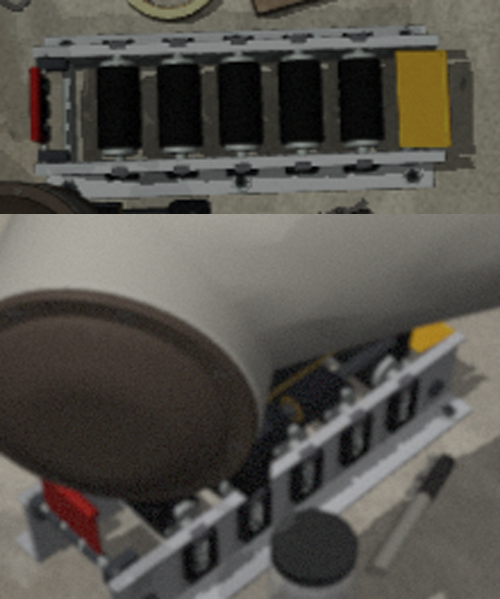

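The top view shows all five rollers plain black, with every line off the top and the flap still upright. Next, the flap: I'll go in front of it.

Request:
{"op": "drive_tool", "data": {
  "moves": [
    [[1, 1, 0, 0, 0], [1, 1, 0, 0, 0], [1, 1, 0, 0, 0], [1, 0, -0.15, 0.8, 0], [1, 0, 0, 0.8, 0], [1, 0, 0, 0.7, 0], [1, 0, 0, 0, 0], [1, 0, 0, 0, 0], [1, 0, 0, 0, 0]]
  ]
}}

```text
clock: 9.65
position: [551.4, 154.2, 117.4]
tcp_rot: [1.0, 0.016, 0.002, -0.001]
wrist_force: [0.7, 0.2, 0.8]
gripper_width: 0.4
```

Request:
{"op": "drive_tool", "data": {
  "moves": [
    [[1, 0, -0.15, 0, 0], [1, 0, -0.15, 0, 0], [1, 0, -0.15, 0, 0], [1, 0, -0.15, 0, 0], [1, 0, 0, 0, 0]]
  ]
}}

```text
clock: 10.15
position: [549.0, 178.8, 116.0]
tcp_rot: [1.0, 0.016, 0.0, -0.0]
wrist_force: [-0.6, -0.5, 0.2]
gripper_width: 1.0
```

Request:
{"op": "drive_tool", "data": {
  "moves": [
    [[1, 0, -0.15, 0, 0], [1, 0, -0.15, 0, 0], [1, 0, -0.15, 0, 0], [1, 0, -0.15, 0, 0]]
  ]
}}

```text
clock: 10.55
position: [547.9, 201.9, 115.4]
tcp_rot: [1.0, 0.015, -0.0, 0.0]
wrist_force: [-0.3, -1.4, -0.2]
gripper_width: 0.2
```

Request:
{"op": "drive_tool", "data": {
  "moves": [
    [[1, 0, -0.15, 0.05, 0], [1, 0, -0.13, 0.07, 0], [1, 0, -0.12, 0.08, 0], [1, 0, -0.1, 0.12, 0], [1, 0, -0.08, 0.12, 0], [1, 0, -0.07, 0.13, 0], [1, 0, 0, 0, 0]]
  ]
}}

```text
clock: 11.25
position: [547.2, 228.1, 92.1]
tcp_rot: [1.0, 0.016, -0.0, 0.0]
wrist_force: [1.0, -0.7, -0.9]
gripper_width: 0.6
```

Request:
{"op": "drive_tool", "data": {
  "moves": [
    [[1, 0, -0.05, 0.08, 0], [1, 0, -0.04, 0.08, 0], [1, 0, -0.02, 0.06, 0], [1, 0, 0, 0.03, 0]]
  ]
}}

```text
clock: 11.65
position: [547.2, 232.0, 82.6]
tcp_rot: [1.0, 0.015, -0.0, 0.0]
wrist_force: [0.0, 0.6, 1.4]
gripper_width: 0.7
```

```bash
python3 - <<'E'
from h import *
s=get_state(); print(s["position"],s["wrist_force"])
a=grab_frame("wrist")[...,::-1];b=grab_frame("scene")[200:350,180:380,::-1]
cv2.imwrite("pics/s4.png",np.hstack([cv2.resize(a,(400,300)),cv2.resize(b,(400,300),interpolation=2)]))
E
```

```text
[547.17169463 232.04658301  82.61795658] [0.02970693 0.62446931 1.3953455 ]
```

View pics/s4.png

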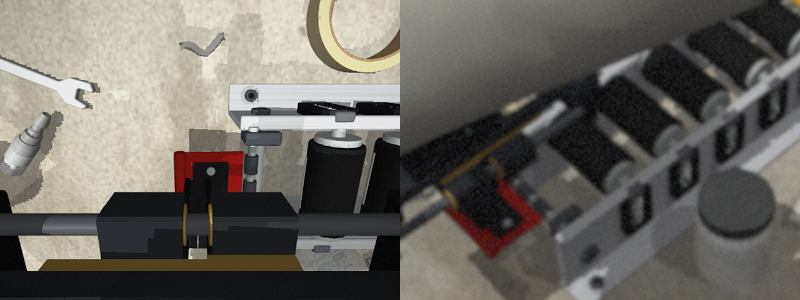

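The flap is folded out and nearly level under the fingertip. I'll press down gently until it reaches the stop.

Request:
{"op": "drive_tool", "data": {
  "moves": [
    [[1, 0, 0, 0.03, 0], [1, 0, 0, 0.03, 0], [1, 0, 0, 0, 0]]
  ]
}}

```text
clock: 12.05
position: [547.2, 232.2, 80.5]
tcp_rot: [1.0, 0.016, 0.0, -0.0]
wrist_force: [-1.0, -0.1, 0.6]
gripper_width: 0.3
```

Request:
{"op": "drive_tool", "data": {
  "moves": [
    [[1, 0, 0, 0.025, 0], [1, 0, 0, 0, 0]]
  ]
}}

```text
clock: 12.25
position: [547.3, 232.2, 79.7]
tcp_rot: [1.0, 0.016, 0.0, -0.0]
wrist_force: [-0.7, 1.5, 1.2]
gripper_width: 0.2
```

Request:
{"op": "drive_tool", "data": {
  "moves": [
    [[1, 0, 0, 0.025, 0], [1, 0, 0, 0, 0]]
  ]
}}

```text
clock: 12.45
position: [547.3, 232.2, 79.6]
tcp_rot: [1.0, 0.016, 0.0, -0.0]
wrist_force: [-3.0, 0.9, 5.6]
gripper_width: 0.8
```

Request:
{"op": "drive_tool", "data": {
  "moves": [
    [[1, 0, 0, 0.025, 0], [1, 0, 0, 0, 0]]
  ]
}}

```text
clock: 12.65
position: [547.4, 232.3, 79.5]
tcp_rot: [1.0, 0.016, 0.0, -0.0]
wrist_force: [-4.9, 0.1, 10.7]
gripper_width: 0.6
```

Request:
{"op": "drive_tool", "data": {
  "moves": [
    [[1, 0, 0, 0.025, 0], [1, 0, 0, 0, 0]]
  ]
}}

```text
clock: 12.85
position: [547.4, 232.3, 79.4]
tcp_rot: [1.0, 0.016, 0.001, -0.0]
wrist_force: [-6.8, 0.0, 15.1]
gripper_width: 0.1
```

The flap is against its stop: the height no longer changes and the force is up to 15 N. I'll lift, retreat and check.

Request:
{"op": "drive_tool", "data": {
  "moves": [
    [[1, 0, 0, -0.3, 0], [1, 0, 0, -0.8, 0], [1, 0, 0, -1, 0], [1, 0, 0, -1, 0], [1, 0, 0, -1, 0], [1, -0.6, -0.9, 0, 0], [1, -0.6, -0.9, 0, 0], [1, -0.6, -0.9, 0, 0], [1, -0.6, -0.9, 0, 0], [1, -0.6, -0.9, 0, 0], [1, -0.6, -0.9, 0, 0], [1, -0.6, -0.9, 0, 0]]
  ]
}}

```text
clock: 14.05
position: [370.3, 479.8, 240.5]
tcp_rot: [1.0, 0.015, 0.0, 0.0]
wrist_force: [0.6, 0.8, 0.2]
gripper_width: 0.3
```

Request:
{"op": "drive_tool", "data": {
  "moves": [
    [[1, -0.4, -0.9, 0, 0], [1, -0.4, -0.9, 0, 0], [1, -0.4, -0.9, 0, 0], [1, 0, 0, 0, 0], [1, 0, 0, 0, 0], [1, 0, 0, 0, 0]]
  ]
}}

```text
clock: 14.65
position: [320.6, 584.3, 240.4]
tcp_rot: [1.0, 0.015, -0.0, 0.0]
wrist_force: [0.0, 0.4, -0.5]
gripper_width: 0.4
```

```bash
python3 - <<'E'
from h import *
a=grab_frame("top")[170:350,200:440,::-1];b=grab_frame("scene")[150:350,180:430,::-1]
cv2.imwrite("pics/s5.png",np.hstack([cv2.resize(a,(400,300),interpolation=2),cv2.resize(b,(400,320),interpolation=2)[:300]]))
s=get_state(); print(s["clock"],s["position"],s["wrist_force"])
f=np.ascontiguousarray(grab_frame("top")[...,::-1]); k=cv2.inRange(cv2.cvtColor(f,cv2.COLOR_BGR2HSV),(0,150,50),(6,255,255)); x,y,w,h=cv2.boundingRect(k[220:300,180:260]); print(x,y,w,h)
for u in(180+x,180+x+w): print(ray("top",(u,220+y+h/2),78))
g=cv2.imread("pics/top0.png"); d=cv2.absdiff(f,g).max(2)
for n,(x0,y0,x1,y1) in dict(tape=(258,175,313,226),block=(314,182,360,222),jar=(270,303,304,334),marker=(314,300,374,328)).items(): print(n,(d[y0:y1,x0:x1]>50).mean())
E
```

```text
14.75 [320.91757202 584.17062491 240.91484172] [ 0.77780877 -1.31101369 -0.02584765]
26 27 25 30
[547.45526862 249.05049684  78.        ]
[547.49731326 198.75223012  78.        ]
tape 0.0
block 0.0
jar 0.0
marker 0.0
```

View pics/s5.png

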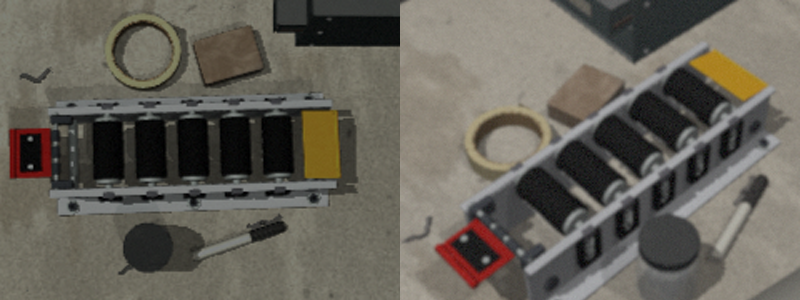

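The flap lies flat: its edge is at y of about 249, which is the hinge plus 56 mm. No white line is on top of any roller, and the bystanders haven't moved.

```bash
python3 -c "
from workcell import *
print(finish_job())"
```

```text
the job is handed in; nothing more can be done
None
```

The job is done and handed in after about 15 s of robot time. All five rollers turned toward the flap, and the red stop flap now lies flat.

- **Rollers:** I stroked once along the tops with the closed fingertip pressed about 2 mm into the sleeves. The forces I read were about 2 to 4 N. Before I touched the flap, the top view showed all five white lines off the top.
- **Flap:** I pushed it over and pressed it down until it stopped moving. The last small press against the flap's end stop reached about 15 N down (about 17 N in all), more than it needed; the rollers were not touched then. The last image puts its outer edge at y ≈ 249 mm, which is the expected 56 mm past the hinge, so it is level.
- **Bystanders:** The marker, tape roll, jar and sanding block show no change between the first and last top images. The arm finished well clear, touching nothing.

No check failed. The force readings varied by about 1 N, and I read them only between moves, so a short peak could have gone unseen.

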